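# Fetch the spare relay module from under the tray cover

## Task

One relay module is missing from the row on the steel mounting plate. Slide the loose cover of the spares tray all the way over onto the tray's flat deck, without lifting it off, find the spare module in one of the pockets and take it out. The pocket only lets you grip it by its long sides and the row only by its short ends, so set it down upright on the open green bench top and let go, take it again by its ends, then lower it onto the empty socket in the row (do not drop it), in line with its neighbours; leave the cover on the deck and do not disturb anything else.

Things in the scene. Friction and masses are not known exactly. Their poses are not given: they have to be found in the camera images.
- tray: Fixed grey spares tray, 188 (its x) by 294 mm (its y). Origin: centre of its underside. Pockets on its -x half (near the robot), flat deck on its +x half, deck and pocket walls 60 mm high. An outer rim, 68 mm high, keeps the cover on: inner faces at x -90 and +86, y -141 and +141 mm.
- pockets (a point): Middle of the middle pocket's floor (8 mm above the bench), axes as the tray's. Three pockets in a row along y, centres 88 mm apart, inside 72 mm in x; low dividers (6 mm thick, 14 mm above the floor) half way between centres; end walls 135 mm from this point in y, walls rise 52 mm above the floor.
- deck (a point): Point on the tray's flat deck (60 mm above the bench) where the origin of the cover lies when slid fully along the tray's +x against the rim; 92 mm in x from the middle of the pockets. Deck: 92 mm in x, level with the pocket walls.
- cover: Loose aluminium cover plate, 84 (its x) by 274 mm (its y), 4 mm thick, about 0.35 kg, axes as the tray's. Starts flat over all pockets; slides by plain friction of a few N. Origin: centre of its underside. In its middle stands a straight rib to pinch: 12 mm thick in x, 70 mm long in y, its top 30 mm above the origin.
- module: Loose spare relay module: plain grey block with flat faces, 62 (its x) by 30 (its y) by 46 mm high, about 0.18 kg. Stands upright in one of the three pockets, which it shares with nothing, long side along the tray's x. Origin: centre of its underside. Either end may face either way.
- socket: The empty place in the row: fixed low black pad, 62 (its x) by 30 (its y) by 4 mm high, on the mounting plate. Origin: centre of its underside, 4 mm above the bench; the module stands on it, underside 8 mm above the bench, x along the pad's x. A fitted module or end stop stands 6 mm or more off each long side; nothing beyond the short ends.
- plate: Fixed steel mounting plate, 150 (its x) by 210 mm (its y), 4 mm thick. Origin: centre of its underside. Four places 36 mm apart along its y, three filled by fixed modules (tops 54 mm above the bench), end stops 38 mm high at y -80 and +80. Between plate and tray the bench (z = 0) is bare for 110 mm or more in y.
- bracket: Bystander in a pocket of the tray: loose U-shaped steel bracket, 60 by 40 mm, 18 mm high. Origin: centre of its underside.
- locknut: Bystander in a pocket of the tray: loose flat black ring nut, 60 mm across, 14 mm high. Origin: centre of its underside.
- anemometer: Bystander: loose black cup anemometer standing on the bench beyond the work, about 150 mm across, 145 mm high. Origin: centre of its underside.
- screwdriver: Bystander: loose screwdriver lying on the bench beyond the row. Origin: underside of its middle.
Not all that is in view belongs to the job. Of the things that look like the socket, take the one that is farthest to the robot's right at the start.

How it is judged:
By the outcome, as a careful person would: the job done as asked, in the order asked, and still so for the second after the job is handed in, with the robot touching nothing.
It also fails if it takes over 72 s, if anything falls off the work surface, if the arm or the gripper's body presses on something with over 40 N, if the wrist force passes 120 N, or if a joint passes its speed limit or range.

## Robot

A 7-joint arm with a two-finger parallel gripper is mounted at the origin on the work surface. World frame = base frame: x ahead of the robot, y to its left, z up, the work surface at z = 0. Lengths are in m, angles in degrees, forces in N, time in s.
With the tool pointing down it reaches from about 0.35 to 0.775 m from the base axis. Payload 3.1 kg.
Tool frame: the origin (TCP) lies on the centre line of the jaws, within the pads' length; the fingertips stand 17 mm ahead of it and the grasp point (between the pads) lies 2 mm behind it (robot.tip_reach is the distance from the TCP to the fingertips, in m); z points along the fingers, y is the line along which they close (so a half turn about z gives the same grasp; the last joint's range is limited). The gripper opens to 85 mm and grips with 20 to 120 N. Pads are 22 mm wide; open, the fingers measure 114 mm over their backs; the gripper's body (76 mm by 85 mm) begins 54 mm behind the grasp point. The pads swing forward as they close: fully open they stand 13 mm farther back than shut.
Start: joints at [68.314, 17.813, 0.802, 86.603, -0.252, 75.585, -1.558], TCP at [0.182, -0.519, 0.248] pointing down, gripper open.
Joint ranges: [-154.91, 154.91], [-16.99, 109.72], [-72.82, 74.43], [7.12, 147.25], [-82.49, 262.49], [11.32, 116.49], [-174.64, 174.64]. Speed limits (degrees/s): [159.86, 159.86, 180, 180, 180, 180, 180].

## Interface

Orientations are given as [roll, pitch, yaw] about the fixed x, y, z axes, in that order (R = Rz(yaw) Ry(pitch) Rx(roll)).
In Python, from station import robot, fingers, vision, workorder, recognise gives the robot as it stands. Calls block until the motion is done:
- robot.move_to(position, orientation): joint-space move of the TCP to a pose.
- robot.line_to(position, orientation=None, velocity=0.15, f_stop=None): straight line of the TCP; orientation=None keeps the orientation; velocity is the mean speed in m/s. With f_stop (N) it stops when the force on the tool has changed by that much, and returns True; else False.
- robot.move_j(angles): joint-space move.
- fingers.gripper_to(opening, force=None): opening from 0.0 (shut) to 1.0 (fully open); force is the grip in N (None keeps the last); returns when the fingers have stopped.
- robot.pause(seconds).
- robot.inverse_kinematics(position, orientation): joint angles nearest the present ones, or None.
- vision.grab_frame(name): name is "scene" or "side" or "wrist"; returns the picture (384x512x3 uint8, red, green, blue); there is no depth.
- vision.calibration(name): a dict with "mtx" (3x3 intrinsics, pixels), "k1" (the pictures are not rectified: a ray, as slopes to the right and down, at radius r is drawn at 1 + k1 r^2 times it, then the intrinsics apply), "extrinsics" (4x4, takes a point from world to camera coordinates); the wrist camera has in their place "T_tool_cam" (4x4, takes a point from camera to tool coordinates, whose origin is the TCP and whose axes are the flange's). Camera axes: x right, y up, looking along -z (the intrinsics and any distortion apply to the point x, -y, -z); pixel columns grow to the right and rows downward; lengths in m; the calibration is good to about 2 mm. A picture is of the moment at which its call begins: read the wrist's pose just before it. calibration takes no time and is no camera call.
A pose or a line that the arm cannot do raises robot.PlanningError and nothing moves.
- workorder.close_job(): hands the job in; it is judged then, once.
Trained networks look in the newest picture that a camera, given by its name, has taken for a name from the list of things; names that differ only in an ending like _2 or _b are one class to them, and where a whole thing is asked for, a point or a joint stands for the part that bears it (a point fixed in the world has none). Each returns a list of dicts, best first, with "p" (0 to 1); they miss things now and then, are a little off and sometimes report something else, mostly with a low value. They report only what shows in the picture. A call takes as long as a camera call. They do not tell look-alikes from the thing itself.
- recognise(label, camera): "rect" ([centre column, centre row, width, height] in pixels, round what is visible of it).
Readings, each from a call of its own:
- robot.current_time_s(): time.
- robot.current_joint_positions(): joint angles.
- robot.current_dq(): joint speeds.
- robot.current_joint_torque(): joint torques, N m.
- robot.current_tool_pos(): TCP position.
- robot.current_eef_rot(): TCP orientation.
- robot.current_contact_force(): force on the tool from outside, world axes, zero at the start.
- robot.current_torque(): the same for the moment, N m.
- robot.current_finger_gap(): opening from 0.0 (shut) to 1.0 (fully open).
- robot.current_gripper_force(): force on a finger pad.
Only numpy, scipy, OpenCV 4.12 (cv2) and the standard library are available. Lean on these libraries where they do the work, as an engineer would, in place of code of your own. Each camera call takes 0.05 s, during which the arm holds its last target. There are 200 camera calls.

## Working session

There is one attempt and no reset: what is moved stays moved. The work goes in short steps, each a Python script; the robot and the scene stay as the last script left them, time stands still between calls to the robot, and variables do not carry over. Pictures are saved under pics/ and viewed, at most 10 in all, crops included, and the job is handed in when it is done.

```bash
ls; mkdir -p pics; cat > h.py <<'E'
import numpy as np, cv2
from station import robot, fingers, vision, workorder, recognise
from scipy.spatial.transform import Rotation as R
def T_tool():
    T=np.eye(4); T[:3,:3]=R.from_euler('xyz',robot.current_eef_rot(),degrees=True).as_matrix(); T[:3,3]=robot.current_tool_pos(); return T
def cam(name,T=None):
    c=vision.calibration(name); K=np.array(c['mtx'],float)
    E=np.linalg.inv(np.array(c['extrinsics'])) if 'extrinsics' in c else T@np.array(c['T_tool_cam'])
    return K,c['k1'],E   # E: cam->world
def ray(C,u,v):
    K,k1,E=C; d=np.linalg.inv(K)@[u,v,1]; d=d[:2]; rd=np.hypot(*d); r=rd
    for _ in range(30): r=rd/(1+k1*r*r)
    s=d*(r/rd if rd>1e-9 else 1)
    w=E[:3,:3]@np.array([s[0],-s[1],-1]); return E[:3,3],w/np.linalg.norm(w)
def atz(C,u,v,z):
    o,d=ray(C,u,v); return o+d*(z-o[2])/d[2]
def proj(C,p):
    K,k1,E=C; q=np.linalg.inv(E)@np.append(p,1); s=np.array([q[0],-q[1]])/-q[2]; s=s*(1+k1*(s@s)); return (K@np.append(s,1))[:2]
def tri(rs):
    A=0;b=0
    for o,d in rs: P=np.eye(3)-np.outer(d,d);A=A+P;b=b+P@o
    return np.linalg.solve(A,b)
def grab(name,save=None):
    T=T_tool() if name=='wrist' else None
    im=vision.grab_frame(name)
    if save: cv2.imwrite('pics/'+save+'.png',im[:,:,::-1])
    return im,cam(name,T)
E
python3 - <<'E'
from h import *
ims=[]
for n in ['scene','side','wrist']:
    im,C=grab(n,n+'0'); ims.append(im); print(n,C[2][:3,3].round(3),C[0][0,0],C[1])
    for l in ['tray','cover','socket','plate','anemometer','screwdriver','module']:
        print(l,[(round(d['p'],2),np.round(d['rect']).astype(int).tolist()) for d in recognise(l,n)][:5])
print(robot.current_tool_pos(),robot.current_eef_rot(),robot.current_time_s())
E
```

```text
pics
scene [ 1.029 -0.527  0.778] 389.3112872521868 -0.12673466702355124
tray [(0.69, [300, 170, 119, 87])]
cover [(0.75, [292, 155, 77, 58])]
socket [(0.81, [150, 278, 20, 22]), (0.71, [236, 286, 21, 26]), (0.69, [242, 238, 20, 21]), (0.51, [138, 224, 23, 20])]
plate [(0.67, [157, 277, 113, 84]), (0.58, [300, 171, 111, 87])]
anemometer [(0.65, [302, 244, 64, 74]), (0.18, [299, 171, 112, 85])]
screwdriver [(0.65, [214, 334, 54, 78])]
module []
side [ 0.497 -0.999  0.713] 466.53853115187263 0.040329748781546465
tray [(0.76, [257, 164, 68, 70])]
cover [(0.72, [246, 153, 31, 39])]
socket [(0.78, [278, 226, 25, 12]), (0.56, [325, 255, 24, 10])]
plate [(0.78, [250, 292, 76, 71])]
anemometer [(0.56, [350, 188, 53, 64])]
screwdriver [(0.73, [350, 191, 56, 65])]
module []
wrist [ 0.247 -0.497  0.373] 306.84800989622096 -0.07611651819110156
tray []
cover []
socket []
plate []
anemometer []
screwdriver []
module []
[ 0.18178095 -0.51912881  0.2482892 ] [1.79998079e+02 1.56169254e-03 1.92979278e+01] 1.2
```

View pics/scene0.png

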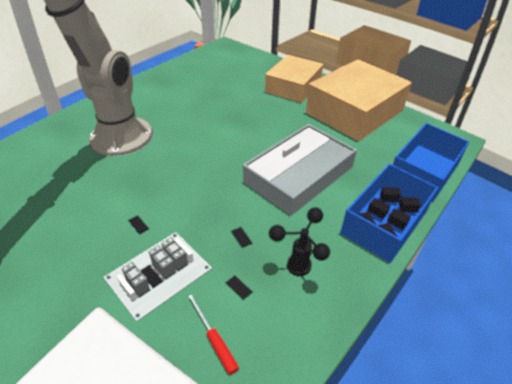

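View pics/side0.png

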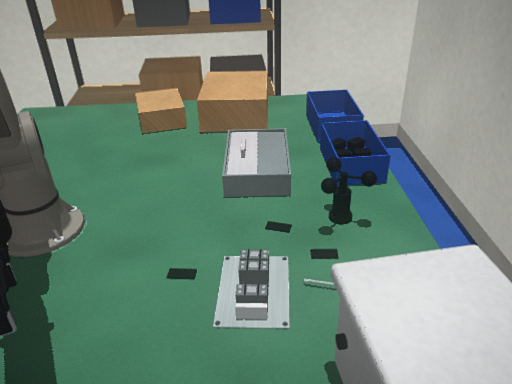

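The scene shows the tray with its cover near (300,170) and the rib at (291,148). The row plate is at (157,277), with its empty socket at (150,275), and three look-alike pads lie on the bench. Next I'll get rough positions, then look with the wrist camera.

```bash
python3 - <<'E'
from h import *
S,D=cam('scene'),cam('side')
f=lambda C,u,v,z:atz(C,u,v,z)[:2].round(3)
print('sock',f(S,150,276,.008)); print('plate',f(S,157,277,.004),f(D,252,292,.004))
print('plate corners scene',[f(S,*p,.004) for p in [(107,274),(173,236),(210,267),(138,317)]])
print('plate corners side',[f(D,*p,.004) for p in [(222,257),(289,257),(289,327),(215,326)]])
print('pads',[f(S,*p,.004) for p in [(138,224),(242,238),(239,287)]])
print('tray corners side',[f(D,*p,.068) for p in [(229,130),(287,130),(290,177),(224,178)]])
print('tray corners scene',[f(S,*p,.068) for p in [(245,167),(310,127),(355,156),(291,194)]])
print('rib',tri([ray(S,291,147),ray(D,242.5,140)]).round(3),'anem',f(S,300,268,0),f(D,341,218,0))
print(vision.calibration('wrist')['T_tool_cam'])
E
```

```text
sock [ 0.524 -0.293]
plate [ 0.536 -0.282] [ 0.52  -0.283]
plate corners scene [array([ 0.439, -0.357]), array([ 0.47 , -0.174]), array([ 0.609, -0.179]), array([ 0.584, -0.378])]
plate corners side [array([ 0.458, -0.164]), array([ 0.612, -0.18 ]), array([ 0.585, -0.384]), array([ 0.442, -0.367])]
pads [array([ 0.369, -0.208]), array([ 0.608, -0.062]), array([ 0.699, -0.175])]
tray corners side [array([0.491, 0.387]), array([0.677, 0.363]), array([0.648, 0.07 ]), array([0.471, 0.086])]
tray corners scene [array([0.48 , 0.095]), array([0.506, 0.379]), array([0.689, 0.346]), array([0.642, 0.093])]
rib [0.534 0.234 0.096] anem [ 0.773 -0.038] [ 0.766 -0.038]
[[ 8.39621120e-04  9.61899141e-01  2.73403249e-01  6.87048995e-02]
 [ 9.99999593e-01 -7.17666922e-04 -5.46070986e-04  2.30710697e-04]
 [-3.29052744e-04  2.73403597e-01 -9.61899353e-01 -1.25126433e-01]
 [ 0.00000000e+00  0.00000000e+00  0.00000000e+00  1.00000000e+00]]
```

```bash
python3 - <<'E'
from h import *
import pickle
out={}
for n,p in [('pA',(.48,-.25,.26)),('pB',(.58,-.28,.26)),('tA',(.49,.23,.30)),('tB',(.60,.23,.30))]:
    robot.move_to(p,[180,0,85]); robot.pause(.15)
    im,C=grab('wrist',n); out[n]=C
    for l in (['socket','plate'] if n[0]=='p' else ['tray','cover']):
        print(n,l,[(round(d['p'],2),np.round(d['rect']).astype(int).tolist()) for d in recognise(l,'wrist')][:4])
pickle.dump(out,open('cams.pkl','wb'))
a=[cv2.imread(f'pics/{n}.png') for n in out]
cv2.imwrite('pics/m1.png',cv2.resize(np.vstack([np.hstack(a[:2]),np.hstack(a[2:])]),(800,600)))
print(robot.current_time_s(),robot.current_joint_positions(),robot.current_tool_pos())
E
```

```text
pA socket [(0.93, [427, 84, 50, 26]), (0.68, [291, 193, 48, 24]), (0.55, [162, 136, 51, 30]), (0.45, [356, 2, 32, 5])]
pA plate [(0.77, [295, 169, 125, 165])]
pB socket [(0.84, [82, 122, 49, 28]), (0.81, [346, 66, 54, 27]), (0.72, [212, 178, 50, 23])]
pB plate [(0.7, [211, 154, 125, 171])]
tA tray [(0.83, [323, 140, 169, 250])]
tA cover [(0.78, [289, 143, 80, 232])]
tB tray [(0.59, [227, 151, 174, 248])]
tB cover [(0.8, [194, 153, 83, 228])]
6.7917 [ -0.59004564  33.08959287 -40.26942426  63.07305218  20.70179701
  90.40664906 -40.71060092] [0.59921656 0.23041902 0.30095522]
```

View pics/m1.png

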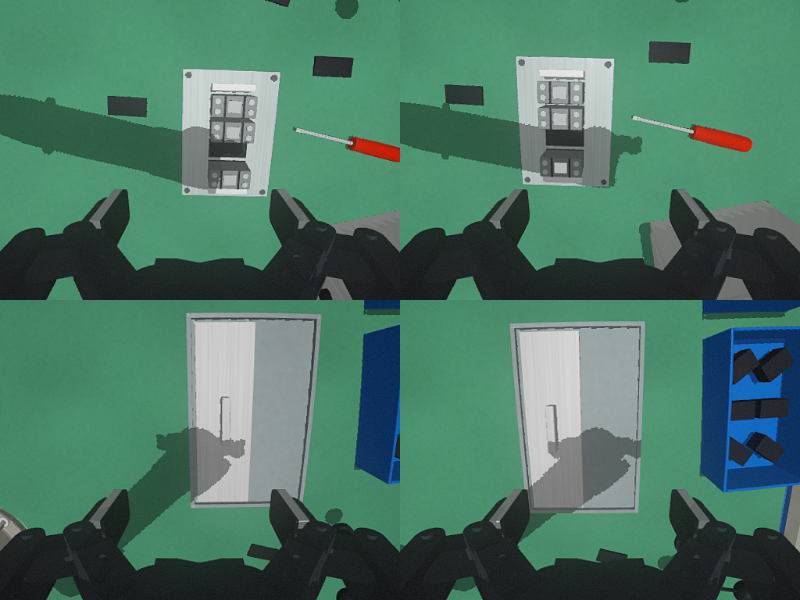

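The plate and tray show clearly in both pairs of wrist views. The cover's rib is at montage (225,418) and (551,425). I'll refine the corners and fit poses across the two views.

```bash
cat > fit.py <<'E'
from h import *
import pickle
from scipy.optimize import least_squares
Cs=pickle.load(open('cams.pkl','rb'))
def sub(n,pts):
    g=cv2.imread(f'pics/{n}.png',0); p=np.array(pts,np.float32).reshape(-1,1,2)
    return cv2.cornerSubPix(g,p.copy(),(4,4),(-1,-1),(3,50,.01)).reshape(-1,2)
def fit(model,obs,x0):
    m=np.array(model,float)
    def res(x):
        W=np.c_[m[:,:2]@R.from_euler('z',x[3]).as_matrix()[:2,:2].T+x[:2],np.full(len(m),x[2])+m[:,2]]
        return np.concatenate([proj(Cs[n],w)-q for n,Q in obs.items() for w,q in zip(W,Q)])
    s=least_squares(res,x0,loss='soft_l1'); return s.x[:3].round(4),np.degrees(s.x[3]).round(2),np.abs(s.fun).reshape(-1,2).round(1).tolist()
k=1.28
rect=lambda a,b,z=0:[(-a,b,z),(a,b,z),(a,-b,z),(-a,-b,z)]
P={'pA':[(183,69),(280,71),(269,196),(183,194)],'pB':[(116,57),(202,58),(212,187),(122,186)]}
T={'tA':[(188,14),(321,16),(303,207),(192,204)],'tB':[(110,24),(244,22),(241,213),(132,210)]}
L={'tA':[(196,20),(255,21),(247,205),(195,202)],'tB':[(117,31),(179,29),(182,210),(133,207)]}
for nm,o,m,x0 in [('plate',P,rect(.075,.105),[.525,-.28,.004,-.1]),('tray',T,rect(.094,.147),[.57,.23,.068,-.1])]:
    raw={n:np.array(q)*k for n,q in o.items()}; s={n:sub(n,q) for n,q in raw.items()}
    print(nm,[np.abs(s[n]-raw[n]).max().round(1) for n in s]); print(fit(m,s,x0))
    print(' raw',fit(m,raw,x0)[:2])
# rib: top ends from boxes
for n,q in {'pA':(291,193),'pB':(212,178)}.items(): print('sock',n,atz(Cs[n],*q,.008).round(4))
print('sock tri',tri([ray(Cs['pA'],291,193),ray(Cs['pB'],212,178)]).round(4))
for n,q in {'tA':(289,143),'tB':(194,153)}.items(): print('cover',n,atz(Cs[n],*q,.064).round(4))
a=[cv2.resize(cv2.imread(f'pics/{n}.png')[y:y+100,x:x+133],(400,300),interpolation=2) for n,x,y in [('tA',220,95),('tB',125,105),('pA',230,110),('pB',150,100)]]
cv2.imwrite('pics/m2.png',np.vstack([np.hstack(a[:2]),np.hstack(a[2:])]))
E
python3 fit.py
```

```text
plate [np.float64(3.9), np.float64(2.2)]
(array([ 0.5267, -0.2732,  0.0033]), np.float64(-5.35), [[0.0, 1.2], [1.4, 1.4], [0.9, 3.6], [1.8, 2.2], [0.5, 1.4], [16.0, 0.9], [2.7, 0.8], [4.6, 1.1]])
 raw (array([ 0.5253, -0.2729,  0.0041]), np.float64(-5.87))
tray [np.float64(3.6), np.float64(3.4)]
(array([0.5712, 0.2389, 0.0659]), np.float64(-3.95), [[0.2, 1.0], [1.0, 0.3], [0.2, 3.2], [1.2, 7.9], [0.9, 0.5], [0.5, 0.6], [2.0, 2.1], [0.4, 0.5]])
 raw (array([0.5718, 0.2381, 0.0636]), np.float64(-4.18))
sock pA [ 0.5211 -0.2942  0.008 ]
sock pB [ 0.5232 -0.2941  0.008 ]
sock tri [ 5.219e-01 -2.961e-01  5.000e-04]
cover tA [0.5326 0.2524 0.064 ]
cover tB [0.5279 0.2526 0.064 ]
```

View pics/m2.png

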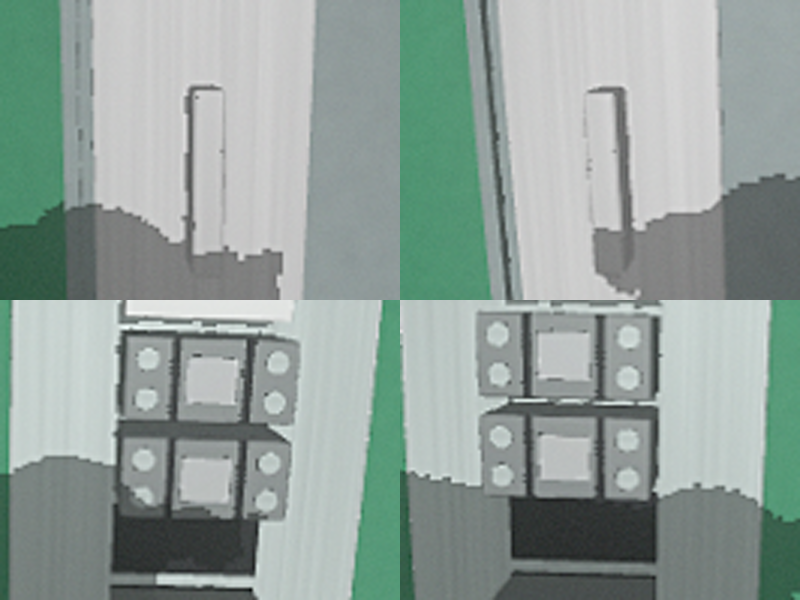

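```bash
sed -i 's/(202,58),(212,187)/(213,57.5),(210.5,187)/' fit.py; cat >> fit.py <<'E'
print('---')
rA,rB=ray(Cs['tA'],220+207/3,95+87/3),ray(Cs['tB'],125+201/3,105+91/3); p=tri([rA,rB]); print('rib end',p.round(4))
for n,q in {'tA':(289,124),'tB':(192,135.3)}.items(): print('rib end at .09',atz(Cs[n],*q,.09).round(4))
p=tri([ray(Cs['pA'],292,201),ray(Cs['pB'],211.2,186.7)]); print('sock front tri',p.round(4))
for n,q in {'pA':[(268.3,201),(315.7,201.5)],'pB':[(186.7,186.3),(235.7,187)]}.items(): print('front ends',n,[atz(Cs[n],*r,.008).round(4) for r in q])
E
python3 fit.py
```

```text
plate [np.float64(3.9), np.float64(2.3)]
(array([ 0.5245, -0.2733,  0.0051]), np.float64(-6.4), [[0.3, 0.2], [1.6, 0.1], [3.5, 1.9], [4.9, 2.0], [1.2, 0.3], [0.9, 0.0], [0.8, 0.2], [1.3, 1.3]])
 raw (array([ 0.5251, -0.2728,  0.0043]), np.float64(-5.9))
tray [np.float64(3.6), np.float64(3.4)]
(array([0.5712, 0.2389, 0.0659]), np.float64(-3.95), [[0.2, 1.0], [1.0, 0.3], [0.2, 3.2], [1.2, 7.9], [0.9, 0.5], [0.5, 0.6], [2.0, 2.1], [0.4, 0.5]])
 raw (array([0.5718, 0.2381, 0.0636]), np.float64(-4.18))
sock pA [ 0.5211 -0.2942  0.008 ]
sock pB [ 0.5232 -0.2941  0.008 ]
sock tri [ 5.219e-01 -2.961e-01  5.000e-04]
cover tA [0.5326 0.2524 0.064 ]
cover tB [0.5279 0.2526 0.064 ]
---
rib end [0.5321 0.2751 0.082 ]
rib end at .09 [0.5312 0.2759 0.09  ]
rib end at .09 [0.5338 0.2753 0.09  ]
sock front tri [ 0.5214 -0.3043  0.0111]
front ends pA [array([ 0.4913, -0.3022,  0.008 ]), array([ 0.5522, -0.3085,  0.008 ])]
front ends pB [array([ 0.4895, -0.302 ,  0.008 ]), array([ 0.5518, -0.3084,  0.008 ])]
```

```bash
python3 - <<'E'
from h import *
y=-4.1; ux=np.array([np.cos(np.radians(y)),np.sin(np.radians(y)),0])
fingers.gripper_to(.4,30)
robot.move_to([.531,.2405,.16],[180,0,90+y])
print('stop',robot.line_to([.531,.2405,.091],velocity=.1,f_stop=8),robot.current_tool_pos())
fingers.gripper_to(0,35)
print('gap',robot.current_finger_gap(),robot.current_gripper_force())
p=np.array(robot.current_tool_pos())
print('stop',robot.line_to(p+.070*ux,velocity=.1,f_stop=30),robot.current_tool_pos())
print('stop',robot.line_to(p+.105*ux,velocity=.03,f_stop=18),robot.current_tool_pos(),robot.current_contact_force())
fingers.gripper_to(.4)
q=np.array(robot.current_tool_pos()); print(q-p)
robot.line_to(q+[0,0,.09],velocity=.2)
robot.move_to([.535,.20,.30],[180,0,90+y]); robot.pause(.15)
im,C=grab('wrist','t2'); import pickle; d=pickle.load(open('cams.pkl','rb')); d['t2']=C; pickle.dump(d,open('cams.pkl','wb'))
for l in ['module','cover','bracket','locknut']:
    print(l,[(round(e['p'],2),np.round(e['rect']).astype(int).tolist()) for e in recognise(l,'wrist')][:3])
print(robot.current_time_s())
E
```

```text
stop False [0.53161019 0.24097196 0.09172265]
gap 0.12855053901766963 36.26549541950226
stop False [0.60010933 0.23678922 0.09211523]
stop True [0.6157865  0.23554375 0.09212902] [-1.13065675 -0.48963585  4.04814162]
[ 0.0828648  -0.0049857  -0.00129468]
module [(0.56, [245, 198, 48, 35]), (0.18, [245, 126, 45, 34])]
cover [(0.74, [324, 121, 86, 242])]
bracket [(0.98, [245, 127, 50, 32]), (0.39, [244, 199, 47, 33])]
locknut [(0.81, [247, 56, 49, 49])]
12.775
```

View pics/t2.png

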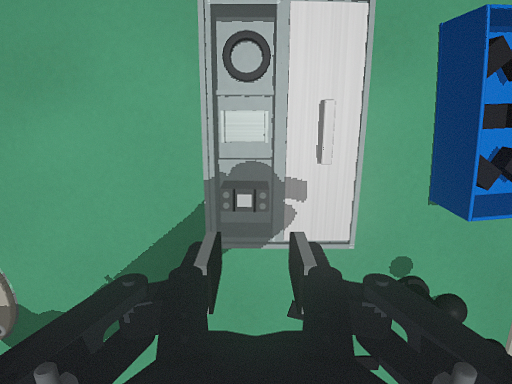

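The module is in the -y pocket at (245,198), the bracket is in the middle one and the nut at the far end. The cover stands at the +x rim. Next, a close look with the grasp yaw.

```bash
cat >> h.py <<'E'
import pickle
def look(n,labels):
    robot.pause(.15); im,C=grab('wrist',n); d=pickle.load(open('cams.pkl','rb')); d[n]=C; pickle.dump(d,open('cams.pkl','wb'))
    for l in labels: print(l,[(round(e['p'],2),np.round(e['rect'],1).tolist()) for e in recognise(l,'wrist')][:3])
    return im,C
E
python3 - <<'E'
from h import *
d=pickle.load(open('cams.pkl','rb'))
c=atz(d['t2'],244,200,.054); t=np.array([.5715,.2385])+R.from_euler('z',-4.1,degrees=True).as_matrix()[:2,:2]@[-.048,-.088]
print(c,t)
for i,(dx,dy) in enumerate([(0,0),(-.05,0)]):
    robot.move_to([c[0]+dx,c[1]+dy,.20],[180,0,-4.1]) if i==0 else robot.line_to([c[0]+dx,c[1]+dy,.20])
    im,C=look(f'mod{i}',['module']); 
a=[cv2.imread(f'pics/mod{i}.png') for i in (0,1)]
cv2.imwrite('pics/m3.png',np.hstack([cv2.resize(b[60:330,120:390],(400,400),interpolation=2) for b in a]))
print(robot.current_time_s(),robot.current_joint_positions()[6])
E
```

```text
[0.51674596 0.15518422 0.054     ] [0.51733107 0.15415709]
module [(0.59, [255.8, 181.4, 33.5, 72.2])]
module [(0.8, [250.6, 131.4, 35.1, 73.2])]
15.0333 -121.05225676552298
```

View pics/m3.png

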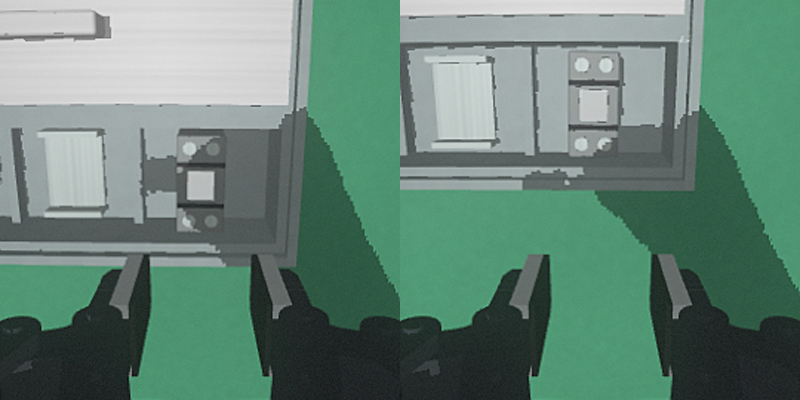

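```bash
python3 - <<'E'
from h import *
d=pickle.load(open('cams.pkl','rb')); k=270/400
f=lambda x,y:(120+x*k,60+y*k)
A,B=d['mod0'],d['mod1']
print('label',tri([ray(A,*f(201,186)),ray(B,*f(193,105))]).round(4))
for C,q in [(A,(201,186)),(B,(193,105))]: print(atz(C,*f(*q),.054).round(4))
for C,P in [(A,[(190,149),(211,149),(190,221),(212,221)]),(B,[(181,65),(205,64),(182,145),(207,144)])]:
    w=np.array([atz(C,*f(*p),.054)[:2] for p in P]); v=w[:2].mean(0)-w[2:].mean(0); print('screws',w.mean(0).round(4),'yaw',np.degrees(np.arctan2(v[1],v[0])).round(2),np.linalg.norm(v).round(4))
E
```

```text
label [0.5167 0.1546 0.0568]
[0.516  0.1544 0.054 ]
[0.5165 0.1549 0.054 ]
screws [0.5161 0.1545] yaw -3.59 0.0458
screws [0.5163 0.1545] yaw -3.21 0.0466
```

```bash
python3 - <<'E'
from h import *
fingers.gripper_to(.5,45)
o=[180,0,-3.8]
robot.move_to([.5163,.1546,.11],o)
print('stop',robot.line_to([.5163,.1546,.036],velocity=.08,f_stop=8),robot.current_tool_pos())
fingers.gripper_to(0,45); print('gap',robot.current_finger_gap(),robot.current_gripper_force())
p=np.array(robot.current_tool_pos()); robot.line_to([p[0],p[1],.16],velocity=.15)
print('gap',robot.current_finger_gap(),robot.current_contact_force())
robot.move_to([.50,-.04,.10],[180,0,-6]); 
robot.line_to([.50,-.04,.040],velocity=.12)
print('stop',robot.line_to([.50,-.04,.022],velocity=.02,f_stop=4),robot.current_tool_pos())
fingers.gripper_to(.5); q=np.array(robot.current_tool_pos())
robot.line_to([q[0],q[1],.14],velocity=.2)
robot.move_to([.50,-.04,.20],[180,0,84])
look('s0',['module']); robot.line_to([.50,-.085,.20]); look('s1',['module'])
a=[cv2.imread(f'pics/s{i}.png') for i in (0,1)]
cv2.imwrite('pics/m4.png',np.hstack([cv2.resize(b[60:330,120:390],(400,400),interpolation=2) for b in a]))
print(robot.current_time_s(),robot.current_joint_positions()[6])
E
```

```text
stop False [0.51660297 0.1547221  0.03628026]
gap 0.34584861212318346 45.39733707904816
gap 0.34617935200487077 [-1.50323219  0.99207741 -2.22084268]
stop True [ 0.49996395 -0.04012514  0.02855243]
module [(0.65, [254.5, 178.7, 64.7, 39.6])]
module [(0.79, [249.2, 135.3, 68.7, 37.3])]
23.475 -9.053213990535186
```

View pics/m4.png

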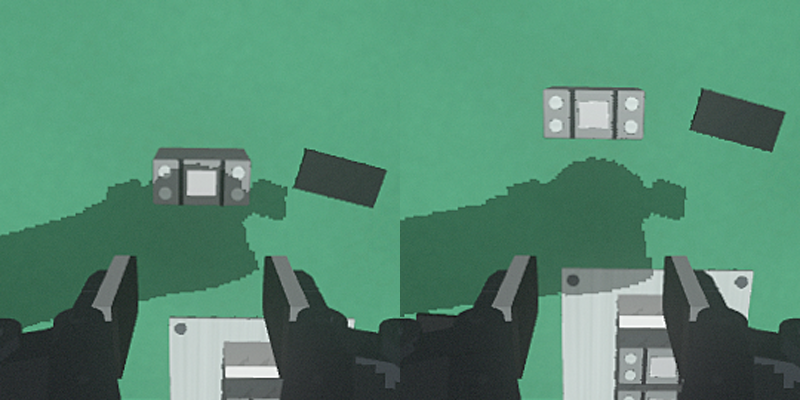

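The module stands upright on the bench, with its label at (201,183) and (194,114) in the crops. I'll measure it and the row from these views, then regrasp.

```bash
python3 - <<'E'
from h import *
d=pickle.load(open('cams.pkl','rb')); k=270/400
f=lambda x,y:(120+x*k,60+y*k)
A,B=d['s0'],d['s1']
print('label',tri([ray(A,*f(201,183)),ray(B,*f(193.5,114.5))]).round(4))
for C,P in [(A,[(165,172),(165,193),(238,172),(238,194)]),(B,[(156.5,103),(156,126),(231,103),(231,126)])]:
    w=np.array([atz(C,*f(*p),.046)[:2] for p in P]); v=w[2:].mean(0)-w[:2].mean(0); print('screws',w.mean(0).round(4),'yaw',np.degrees(np.arctan2(v[1],v[0])).round(2),np.linalg.norm(v).round(4))
m=np.array([.4998,-.0402]); fingers.gripper_to(1.0,45); yw=84
robot.move_to([m[0],m[1],.10],[180,0,yw])
print('stop',robot.line_to([m[0],m[1],.031],velocity=.08,f_stop=8),robot.current_tool_pos())
fingers.gripper_to(0,45); print('gap',robot.current_finger_gap(),robot.current_gripper_force())
p=np.array(robot.current_tool_pos()); print(p); robot.line_to([p[0],p[1],.15],velocity=.15)
print('gap',robot.current_finger_gap(),robot.current_time_s())
robot.move_to([.5228+.002,-.2906+.02,.22],[180,0,yw])
look('r0',['socket','module']); 
cv2.imwrite('pics/m5.png',cv2.imread('pics/r0.png')); print(robot.current_time_s())
E
```

```text
label [ 0.5001 -0.041   0.0463]
screws [ 0.5003 -0.041 ] yaw -6.36 0.0461
screws [ 0.5002 -0.041 ] yaw -5.83 0.0455
stop False [ 0.50035633 -0.04012727  0.03144612]
gap 0.7197997830173092 50.360344648361206
[ 0.50070435 -0.04023465  0.03186867]
gap 0.7180967413871033 26.7833
socket [(0.95, [111.2, 132.1, 52.7, 30.9]), (0.84, [404.0, 71.5, 53.8, 29.9]), (0.81, [253.6, 193.6, 54.4, 21.2])]
module [(0.88, [256.1, 261.8, 151.9, 101.9]), (0.24, [255.9, 147.9, 140.4, 150.4])]
28.0417
```

View pics/m5.png

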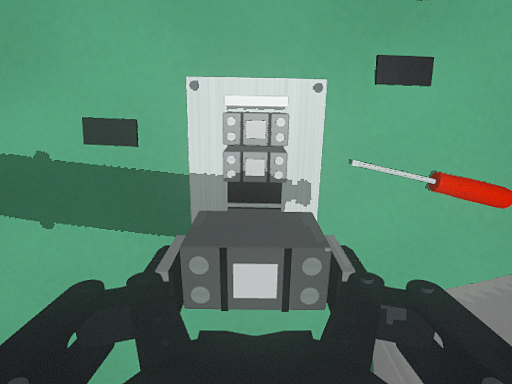

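```bash
python3 - <<'E'
from h import *
d=pickle.load(open('cams.pkl','rb')); C=d['r0']
t=np.array(robot.current_tool_pos()); print('tcp',t,robot.current_eef_rot())
print('held',atz(C,255.5,281,t[2]+.0141)-t)
h=[atz(C,*p,.054)[:2] for p in [(199,265),(199,295),(311,265),(311.5,295)]] 
g=cv2.cvtColor(cv2.imread('pics/r0.png'),cv2.COLOR_BGR2GRAY)
def blob(box):
    x0,y0,x1,y1=box; s=(g[y0:y1,x0:x1]>190).astype(np.uint8); M=cv2.moments(s,True); return x0+M['m10']/M['m00'],y0+M['m01']/M['m00'],M['m00']
a=blob((244,116,268,140)); b=blob((244,156,268,178)); print(a,b)
A,B=atz(C,*a[:2],.054)[:2],atz(C,*b[:2],.054)[:2]; v=A-B; print('mods',A,B,np.linalg.norm(v),'yaw',-np.degrees(np.arctan2(v[0],v[1])))
u=v/np.linalg.norm(v); print('socket est',B-u*.036, A-u*.072)
print('pad front/left/right',[atz(C,*p,.008)[:2].round(4) for p in [(228,205.5),(281,206.5)]])
E
```

```text
tcp [ 0.52505943 -0.26899527  0.21988937] [-1.79980131e+02 -2.19179454e-02  8.41499628e+01]
held [7.87037459e-05 1.52462154e-03 1.41000000e-02]
(255.45562130177515, 129.03550295857988, 338.0) (254.5625, 167.11458333333334, 288.0)
mods [ 0.53010007 -0.21890349] [ 0.52569877 -0.25476144] 0.036127052408673394 yaw -6.997637962413295
socket est [ 0.52131294 -0.29049328] [ 0.52132842 -0.29036717]
pad front/left/right [array([ 0.4898, -0.3053]), array([ 0.5506, -0.3126])]
```

```bash
python3 - <<'E'
from h import *
x,y=.5225,-.2905
robot.move_to([x,y,.11],[180,0,84]); robot.line_to([x,y,.050],velocity=.08)
print('stop',robot.line_to([x,y,.033],velocity=.015,f_stop=4),robot.current_tool_pos(),robot.current_contact_force())
look('q0',['module']); grab('side','q0s'); grab('scene','q0c')
a=cv2.imread('pics/q0.png'); b=cv2.imread('pics/q0s.png')[230:340,200:310]; c=cv2.imread('pics/q0c.png')[220:330,100:210]
cv2.imwrite('pics/m6.png',np.vstack([cv2.resize(a[130:350,60:460],(600,300),interpolation=2),np.hstack([cv2.resize(i,(300,300),interpolation=2) for i in (b,c)])]))
print(robot.current_time_s(),robot.current_finger_gap())
E
```

```text
stop True [ 0.5224009  -0.29044849  0.03990911] [-1.02251735  0.0615614   4.96440064]
module [(0.91, [256.2, 271.7, 147.9, 81.4])]
30.5333 0.7189200358934698
```

View pics/m6.png

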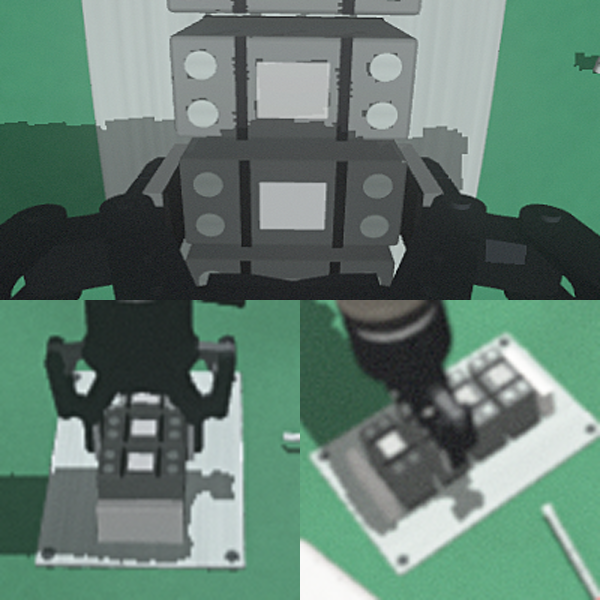

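It touched down at exactly the expected height, in line with its neighbours. I'll release, retreat, and check.

```bash
python3 - <<'E'
from h import *
fingers.gripper_to(1.0); q=np.array(robot.current_tool_pos())
robot.line_to([q[0],q[1],.16],velocity=.12)
robot.line_to([.53,-.31,.26]); im,C=look('f0',[]); 
robot.move_to([.45,-.05,.33],[180,0,84]); robot.pause(.3)
grab('scene','f0c')
a=cv2.imread('pics/f0.png'); b=cv2.imread('pics/f0c.png')
cv2.imwrite('pics/m7.png',np.hstack([cv2.resize(a[40:240,150:350],(400,400),interpolation=2),cv2.resize(b[100:320,90:370],(400,314),interpolation=2)[:400]]) if 0 else np.hstack([cv2.resize(a[40:240,150:350],(400,400),interpolation=2),cv2.copyMakeBorder(cv2.resize(b[100:320,90:370],(400,314),interpolation=2),0,86,0,0,0)]))
print(robot.current_time_s())
E
```

```text
34.5333
```

View pics/m7.png

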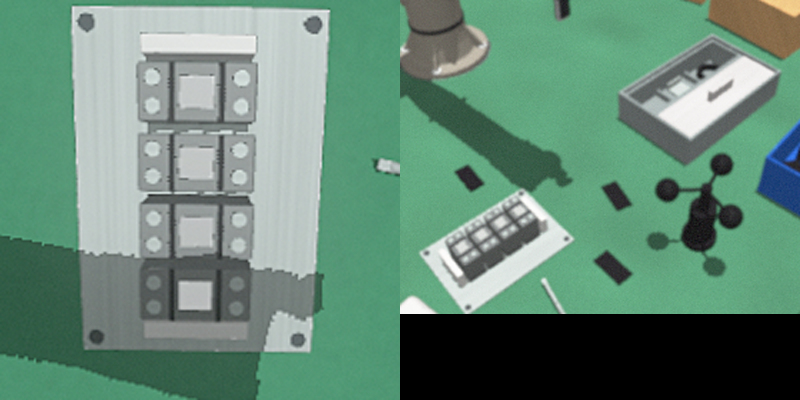

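The row is full and evenly spaced, with labels at x 196, 196, 196 and 194. The cover lies on the deck and nothing else has moved.

```bash
python3 -c "
from h import *
print(workorder.close_job())"
```

```text
the job is handed in; nothing more can be done
None
```

The spare module now stands in the empty socket in line with its neighbours, the cover is on the deck against the rim, nothing else visibly moved, and I handed the job in at about 35 s (no verdict was returned).

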